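Post the cast brass plate into the scrap safe

ROBOT

A 6-joint arm with a two-finger parallel gripper is mounted at the origin on the work surface. World frame = base frame: x ahead of the robot, y to its left, z up, the work surface at z = 0. Lengths are in m, angles in degrees, forces in N, time in s.
With the tool pointing down it reaches from about 0.425 to 0.95 m from the base axis. Payload 14.7 kg.
Tool frame: the origin (TCP) lies midway between the tips of the shut fingers; the grasp point (between the pads) lies 19 mm behind it (r.pinch_z is the distance from the TCP to the grasp point, in m); z points along the fingers, y is the line along which they close (so a half turn about z gives the same grasp; the last joint's range is limited). The gripper opens to 85 mm and grips with 20 to 120 N. Pads are 22 mm wide; open, the fingers measure 114 mm over their backs; the gripper's body (76 mm by 85 mm) begins 54 mm behind the grasp point. The pads swing forward as they close: fully open they stand 13 mm farther back than shut.
Start: joints at [-69.935, 27.513, 91.461, -0, 61.026, -2.67], TCP at [0.251, -0.599, 0.231] pointing down, gripper open.
Joint ranges: [-157.49, 157.49], [-46.99, 117.5], [13.45, 153.17], [-89.5, 269.5], [5.16, 153.95], [-167.48, 167.48]. Speed limits (degrees/s): [108.29, 108.29, 136.94, 172.46, 172.46, 172.46].

INTERFACE

Orientations are given as a 3x3 rotation matrix whose columns are the frame's x, y, z axes.
In Python, from workcell import monitor, read_camera, workorder, masks_of, r gives the robot as it stands.
- The arm moves only by the tool apply_moves, never from a script. Its argument "steps" is a list of rows, each an object of numbers: "x", "y", "z": the shift along the tool's x, y, z in m; "ax", "ay", "az": the turn, a rotation vector about the tool's x, y, z in degrees; "grip": the opening in per cent of the stroke, from 0 (shut) to 100 (fully open). A call has 1 to 5 rows; each row is the pose to reach, as a shift and turn from the pose commanded when the call began, along the tool's axes at that moment; what a row does not reach only later rows make up. A row lasts 1/8 s, in which the tool goes at most 62.5 mm and 10.7 degrees, less where a joint would pass 70% of its speed; a pose out of reach is approached as far as the arm can. A call with a gripper value outside its range is refused whole. The fingers move at their own pace and stop on an object; the grip force is fixed at half the most. Time passes only in rows, so rows that repeat a pose let the fingers close. It gives the time, the measured TCP pose, the force, the opening and the grip force at its end, in the units of the state.
- monitor.get_obs(): the state, without advancing time (a new reading comes with each control period).
- read_camera(name): name is "scene" or "top" or "wrist"; returns a dict with "color" (420x560x3 uint8, red, green, blue), "fx", "fy", "cx", "cy" (pixels), "T" (4x4, takes a point from camera to world coordinates); the wrist camera has in their place "mount" (4x4, takes a point from camera to tool coordinates, whose origin is the TCP and whose axes are the flange's). Camera axes: x right, y up, looking along -z (the intrinsics and any distortion apply to the point x, -y, -z); pixel columns grow to the right and rows downward; lengths in m; the calibration is good to about 2 mm. A picture is of the moment at which its call begins: read the wrist's pose just before it. There is no depth.
- workorder.finish_job(): hands the job in; it is judged then, once.
Trained networks look in a picture, given as the dict that the camera call returned (one of the last four; its "shot" number tells which), for a name from the list of things; names that differ only in an ending like _2 or _b are one class to them, and where a whole thing is asked for, a point or a joint stands for the part that bears it (a point fixed in the world has none). Each returns a list of dicts, best first, with "score" (0 to 1); they miss things now and then, are a little off and sometimes report something else, mostly with a low value. They report only what shows in the picture. A call takes as long as a camera call. They do not tell look-alikes from the thing itself.
- masks_of(picture, label): "pixels" (420x560 bool, what is visible of it) and "rect" ([left, top, width, height] in pixels, round what is visible of it).
The state is a dict: "clock": time; "joint_positions": joint angles; "qvel": joint speeds; "joint_torque": joint torques, N m; "eef_pos": TCP position; "ee_rot": TCP orientation; "contact_force": force on the tool from outside, world axes, zero at the start; "moment": the same for the moment, N m; "gripper_width": opening from 0.0 (shut) to 1.0 (fully open); "finger_force": force on a finger pad.
Only numpy, scipy, OpenCV 4.12 (cv2) and the standard library are available. Lean on these libraries where they do the work, as an engineer would, in place of code of your own. Each camera call takes 0.05 s, during which the arm holds its last target. There are 200 camera calls.

TASK

Take the brass plate that still has its narrow casting stub on top out of the wooden rack, feel for the slot in the roof of the grey scrap safe, and push the plate down through it, past the sprung jaws, until it drops inside. Be gentle: touch down slowly, never lean on the safe with more than about 4 kg of force (40 N), and leave the other things where they are.

Things in the scene. Friction and masses are not known exactly. Their poses are not given: they have to be found in the camera images.
- plate_centre (a point): Brass plate to post, 8 mm thick (its x), its centre half-way up at the shoulders; z up. Below this point a blade 56 mm wide (y), 50 mm tall; above it a stub 24 mm wide (y), 50 mm tall, also 8 mm thick, to be pinched across its thickness. About 0.27 kg (varies). Stands upright in the rack, parallel to it, foot 10 mm above the bench.
- rack: Fixed wooden rack, 62 mm (x) by 200 mm (y) by 40 mm tall, origin at the centre of its underside. Two slots at y = -45 and +45 mm, each 60 mm (y) by 10 mm (x) and 30 mm deep (floor 10 mm above the bench): one holds the plate, the other the blank; which is which varies.
- safe: Fixed hollow grey steel scrap safe, 170 x 170 mm, 140 mm tall, origin at the centre of its underside, z up. On its roof lies a flat steel throat plate 109 mm (x) by 104 mm (y), 4 mm thick, on a springy seat: it sinks about 1 mm per 10 N, 4 mm at most. The only opening is a slot right through it; inside, free room down to the floor, 5 mm above the bench.
- roof_centre (a point): Middle of the safe's roof at the throat plate's top, 144 mm above the bench; axes as the safe's. The sharp-edged slot is 11 mm wide (x), 60 mm long (y), centred here in y. The throat plate was slid along x and clamped: the slot's centre line lies anywhere within 14 mm either side of this point in x, unmeasured, so look or feel for it. A plate that misses lands on flat steel.
- jaw_tips (a point): 17 mm below the throat plate's top, on the safe's centre line: level of the tips of two sprung jaws under the slot's +x side (|y| 17 to 28 mm), sloped from the slot's edge. They squeeze the blade against the slot's -x wall, so it must be pushed (about 3 to 12 N) till its shoulders (its centre) are just below this level; the stub passes freely between them, so once let go the plate drops in.
- blank: Bystander: plain brass blank without a stub, 8 by 56 mm, 70 mm tall, standing in the rack's other place; origin at the centre of its underside. Leave it there.
- hammer: Bystander: hammer lying on the bench. Leave alone.
- jar: Bystander: small jar, 60 mm across, 75 mm tall, origin under its centre. Leave alone.
- sanding_block: Bystander: cork sanding block 100 by 55 by 30 mm. Leave alone.
Mind the look-alikes: they are no part of the job. What is shaped like the part that bears plate_centre but turquoise or white is not meant.

How it is judged:
By the outcome, as a careful person would: the job done as asked, in the order asked, and still so for the second after the job is handed in, with the robot touching nothing.
It also fails if it takes over 72 s, if anything falls off the work surface, if the arm or the gripper's body presses on something with over 40 N, if the wrist force passes 120 N, or if a joint passes its speed limit or range.

## Working session

There is one attempt and no reset: what is moved stays moved. The work goes in short steps, Python scripts to look and compute and a tool call to move; the robot and the scene stay as the last step left them, time stands still between calls to the robot, and variables do not carry over. Pictures are saved under pics/ and viewed, at most 10 in all, crops included, and the job is handed in when it is done.

Besides the shell and the picture viewer there is one more tool, called as name([rows], argument=value, ...), one row to a line, values as JSON. apply_moves: Moves the arm, as the interface text tells. Its arguments: {"type":"object","properties":{"steps":{"type":"array","items":{"type":"object","properties":{"x":{"type":"number"},"y":{"type":"number"},"z":{"type":"number"},"ax":{"type":"number"},"ay":{"type":"number"},"az":{"type":"number"},"grip":{"type":"number"}}}}},"required":["steps"]}

```bash
mkdir -p pics; cat > h.py <<'E'
import numpy as np, cv2
from workcell import monitor, read_camera, workorder, masks_of, r
def save(p,n): cv2.imwrite('pics/'+n,cv2.cvtColor(p['color'],cv2.COLOR_RGB2BGR))
def camT(p,o=None):
    if 'T' in p: return np.array(p['T'])
    T=np.eye(4);T[:3,:3]=o['ee_rot'];T[:3,3]=o['eef_pos'];return T@np.array(p['mount'])
def ray(p,uv,T,z):
    d=np.array([(uv[0]-p['cx'])/p['fx'],-(uv[1]-p['cy'])/p['fy'],-1.]);d=T[:3,:3]@d
    o=T[:3,3];return o+d*(z-o[2])/d[2]
def proj(p,X,T):
    c=np.linalg.inv(T)@np.append(X,1);return np.array([p['cx']+p['fx']*c[0]/-c[2],p['cy']-p['fy']*c[1]/-c[2]])
E
python3 - <<'E'
from h import *
o=monitor.get_obs();print(o)
for n in('top','scene'):
    p=read_camera(n);save(p,n+'0.png');print([(k,v) for k,v in p.items() if k!='color'])
    for l in('plate_centre','rack','safe','blank'):
        for m in masks_of(p,l):
            ys,xs=np.nonzero(m['pixels']);print(n,l,m['score'],m['rect'],xs.mean(),ys.mean(),p['color'][m['pixels']].mean(0))
            if n=='top':print(ray(p,(xs.mean(),ys.mean()),camT(p),.04))
E
```

```text
{'clock': 0.0, 'joint_positions': array([-6.99350921e+01,  2.75502107e+01,  9.14923739e+01,  1.25358852e-03,
        6.10253922e+01, -2.66848419e+00]), 'qvel': array([ 0.03557401, -0.02645764,  0.05785576, -0.00895029, -0.01341053,
       -0.03928721]), 'joint_torque': array([ 1.11583879e-03, -9.50622940e+01, -4.30177116e+01, -8.58505109e-05,
        1.23875213e-02, -1.79835070e-06]), 'eef_pos': array([ 0.25109489, -0.59911621,  0.23067731]), 'ee_rot': array([[ 9.22317141e-01,  3.86433617e-01, -3.89062744e-04],
       [ 3.86433806e-01, -9.22316462e-01,  1.12097507e-03],
       [ 7.43434793e-05, -1.18424152e-03, -9.99999296e-01]]), 'contact_force': array([ 1.21901385, -0.17569792, -1.08800741]), 'moment': array([0.02018768, 0.01331866, 0.06349946]), 'finger_force': 0.0, 'gripper_width': 1.0029605955574068}
[('fx', 383.95500994841257), ('fy', 383.95500994841257), ('cx', 283.28372879456646), ('cy', 204.15413605239783), ('T', array([[-0.01919364,  0.99744937, -0.06874854,  0.52610773],
       [-0.99979303, -0.01868389,  0.00805009,  0.02322462],
       [ 0.00674507,  0.06888882,  0.99760
[... 1412 characters left out ...]
41.0] 278.281425891182 155.9812382739212 [142.5065666  127.83677298 106.55347092]
scene plate_centre 0.64 [329.7, 200.2, 24.3, 38.7] 342.13344594594594 221.28547297297297 [51.37837838 95.21283784 80.42398649]
scene plate_centre 0.54 [164.3, 291.6, 34.2, 47.7] 180.7828618968386 315.6930116472546 [175.25790349 172.22296173 165.92928453]
scene rack 0.85 [302.0, 168.2, 90.1, 35.7] 345.0433628318584 187.80309734513276 [143.60442478  88.39159292  35.1460177 ]
scene safe 0.81 [125.7, 154.1, 109.0, 105.0] 182.10796942088177 206.4128180961357 [118.77432192 113.214368   104.96785004]
scene blank 0.75 [354.0, 164.8, 28.4, 18.5] 366.177545691906 173.1462140992167 [141.36031332 100.91122715  27.89817232]
```

```bash
python3 -c "
import cv2,numpy as np
a=cv2.imread('pics/top0.png');b=cv2.imread('pics/scene0.png')
a=cv2.resize(a[170:310,150:430],(800,400),interpolation=2);cv2.imwrite('pics/v1.png',a)
b=cv2.resize(b[110:360,100:430],(792,600),interpolation=2);cv2.imwrite('pics/v2.png',b)"
```

```text
(no output)
```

View pics/v1.png

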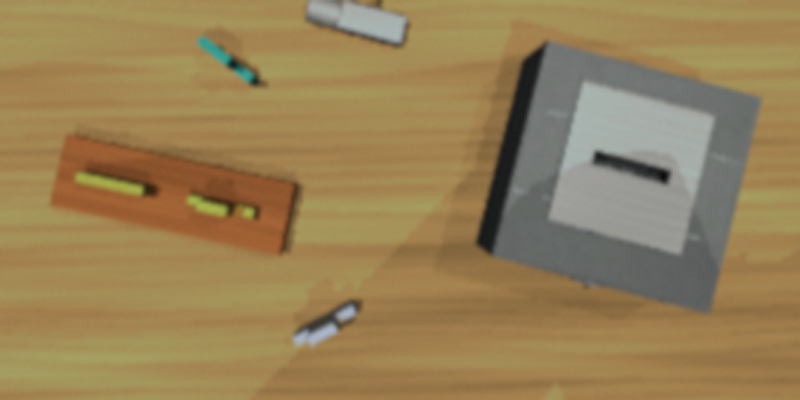

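View pics/v2.png

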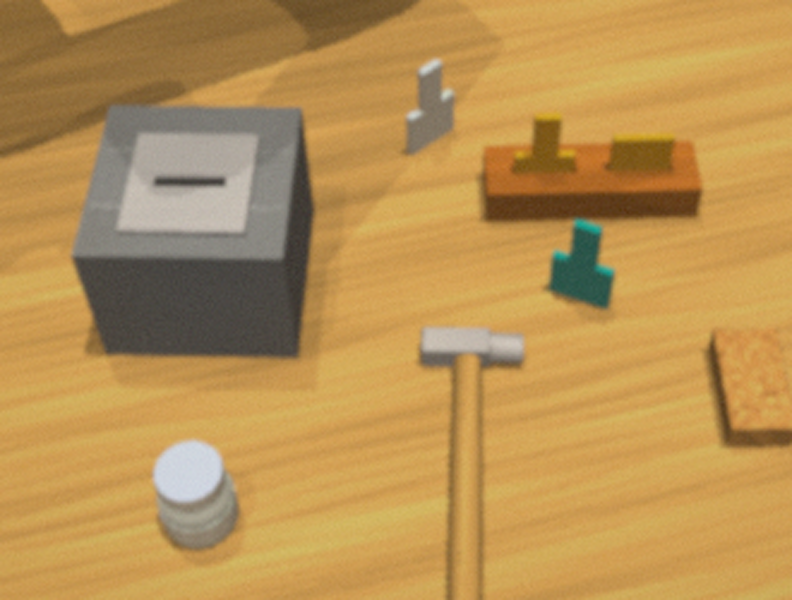

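The first picture, from above, shows the rack (corners at about 68,135 / 298,183 / 283,253 / 52,205 in the crop). The plate with the stub is in its right (robot -y) place. The safe's slot is the dark bar from (594,157) to (669,178). The second shows the brass plate with its stub at crop (546,140) and the blank at (642,152); the white and turquoise look-alikes stand free.

```bash
python3 - <<'E'
from h import *
p=read_camera('top');T=camT(p)
f=lambda u,v,z:ray(p,(150+u/2.857,170+v/2.857),T,z)
def ang(a,b): d=b-a;return np.degrees(np.arctan2(d[1],d[0]))
c=[f(*q,.04) for q in((68,135),(298,183),(283,253),(52,205))];rc=np.mean(c,0)
print('rack',c,rc,[ang(c[1],c[0]),ang(c[2],c[3]),ang(c[2],c[1])],np.linalg.norm(c[1]-c[0]),np.linalg.norm(c[2]-c[1]))
print('stubtop',f(250,212,.11),'should',f(208,206,.06))
s=[f(*q,.144) for q in((594,157),(669,178))];print('slot',s,np.mean(s,0),ang(s[1],s[0]),np.linalg.norm(s[1]-s[0]))
t=[f(*q,.144) for q in((582,82),(714,115),(683,254),(549,220))];print('throat',np.mean(t,0),ang(t[1],t[0]),ang(t[2],t[3]),ang(t[2],t[1]),ang(t[3],t[0]))
t=[f(*q,.14) for q in((547,43),(762,98),(711,311),(492,252))];print('roof',np.mean(t,0),ang(t[1],t[0]),ang(t[2],t[3]),ang(t[2],t[1]),ang(t[3],t[0]))
o=monitor.get_obs();w=read_camera('wrist');print(w['mount'],w['fx'],w['cx'],w['cy'])
E
```

```text
rack [array([0.56364959, 0.28257182, 0.04      ]), array([0.51913671, 0.08744033, 0.04      ]), array([0.46032115, 0.1009532 , 0.04      ]), array([0.50455839, 0.29608173, 0.04      ])] [0.51191646 0.19176177 0.04      ] [np.float64(77.14972520462587), np.float64(77.22649247203746), np.float64(-12.939156325211059)] 0.20014418724504618 0.06034789003451868
stubtop [0.49769242 0.12060152 0.11      ] should [0.50168602 0.16100845 0.06      ]
slot [array([ 0.53524583, -0.14425457,  0.144     ]), array([ 0.51827905, -0.20061985,  0.144     ])] [ 0.52676244 -0.17243721  0.144     ] 73.24743683909907 0.05886353162937067
throat [ 0.52680298 -0.17285212  0.144     ] 74.82304122738687 74.6977691146768 -14.81997893424474 -15.20325753347456
roof [ 0.52092604 -0.17056096  0.14      ] 74.49113297331968 73.88466412540281 -15.856732144631918 -16.33188746035578
[[-1.26572714e-03  9.59358503e-01  2.82187278e-01  7.07937091e-02]
 [ 9.99999075e-01  1.35471421e-03 -1.20241509e-04  3.83785258e-04]
 [-4.97637828e-04  2.82186865e-01 -9.59359331e-01 -1.43271181e-01]
 [ 0.00000000e+00  0.00000000e+00  0.00000000e+00  1.00000000e+00]] 297.43632315297776 284.19601745827333 207.8068211764614
```

apply_moves([
  {"x":0.417,"y":-0.289,"z":-0.02,"az":-51.6},
  {"x":0.417,"y":-0.289,"z":-0.02,"az":-51.6},
  {"x":0.417,"y":-0.289,"z":-0.02,"az":-51.6},
  {"x":0.417,"y":-0.289,"z":-0.02,"az":-51.6},
  {"x":0.417,"y":-0.289,"z":-0.02,"az":-51.6},
])

```text
$.steps[0]: bad value
```

```bash
cat >> h.py <<'E'
def go(x,y,z,yaw):
    "shift in tool axes to world target; yaw = world angle of tool y, deg"
    o=monitor.get_obs();R=np.array(o['ee_rot']);d=np.array([x,y,z])-o['eef_pos']
    c,s=np.cos(np.radians(yaw)),np.sin(np.radians(yaw))
    Rt=np.array([[-s,c,0],[c,s,0],[0,0,-1.]])
    rv=np.degrees(cv2.Rodrigues(R.T@Rt)[0].ravel())
    print('t',round(o['clock'],2),'tcp',o['eef_pos'].round(4),'F',np.round(o['contact_force'],1),'w',round(o['gripper_width'],3),'shift',(R.T@d).round(4),'rot',rv.round(2))
E
python3 -c "
from h import *
go(.524,-.171,.25,-15.7)"
```

```text
t 0.6 tcp [ 0.2512 -0.5995  0.2313] F [ 0.9  0.4 -0.6] w 0.997 shift [ 0.4172 -0.2898 -0.0187] rot [ -0.    -0.   -51.56]
```

apply_moves([
  {"x":0.05,"y":-0.036,"z":-0.01,"ax":0,"ay":0,"az":-10,"grip":100},
  {"x":0.1,"y":-0.07,"z":-0.02,"ax":0,"ay":0,"az":-20,"grip":100},
  {"x":0.15,"y":-0.104,"z":-0.02,"ax":0,"ay":0,"az":-30,"grip":100},
  {"x":0.2,"y":-0.139,"z":-0.02,"ax":0,"ay":0,"az":-40,"grip":100},
  {"x":0.25,"y":-0.173,"z":-0.02,"ax":0,"ay":0,"az":-50,"grip":100},
])

```text
clock: 1.23
eef_pos: [0.4157, -0.3417, 0.2516]
ee_rot: [[0.292, 0.957, 0.001], [0.957, -0.292, -0.0], [-0.0, 0.001, -1.0]]
contact_force: [0.9, -1.4, 1.0]
gripper_width: 1.002
finger_force: 0.0
```

```bash
python3 -c "
from h import *
go(.524,-.171,.25,-15.7)"
```

```text
t 1.23 tcp [ 0.4157 -0.3417  0.2516] F [ 0.9 -1.4  1. ] w 1.002 shift [0.1948 0.0538 0.0016] rot [ 0.03  0.01 -1.25]
```

apply_moves([
  {"x":0.06,"y":0.017,"z":0,"az":-1.2},
  {"x":0.12,"y":0.034,"z":0,"az":-1.2},
  {"x":0.175,"y":0.05,"z":0.0,"az":-1.2},
  {"x":0.195,"y":0.054,"z":0.0,"az":-1.2},
  {"x":0.195,"y":0.054,"z":0.0,"az":-1.2},
])

```text
$.steps[0]: bad value
```

```bash
python3 - <<'E'
from h import *
go(.524,-.171,.25,-15.7)
o=monitor.get_obs();p=read_camera('wrist');save(p,'w1.png');T=camT(p,o);np.savez('w1.npz',T=T)
g=cv2.cvtColor(p['color'],cv2.COLOR_RGB2GRAY)
_,th=cv2.threshold(cv2.GaussianBlur(g,(3,3),0),55,255,cv2.THRESH_BINARY_INV)
n,l,st,ce=cv2.connectedComponentsWithStats(th)
for i in range(1,n):
    if st[i,4]>150:
        ys,xs=np.nonzero(l==i);q=cv2.minAreaRect(np.c_[xs,ys].astype(np.float32))
        b=[ray(p,c,T,.144).round(4) for c in cv2.boxPoints(q)];print(st[i],q,b,ray(p,q[0],T,.144))
for m in masks_of(p,'safe'):print(m['score'],m['rect'])
E
```

```text
t 1.23 tcp [ 0.4157 -0.3417  0.2516] F [ 0.9 -1.4  1. ] w 1.002 shift [0.1948 0.0538 0.0016] rot [ 0.03  0.01 -1.25]
[ 246   69  199   19 2670] ((345.1236877441406, 78.46526336669922), (16.26962661743164, 198.05755615234375), 88.98301696777344) [array([ 0.4182, -0.231 ,  0.144 ]), array([ 0.5654, -0.2734,  0.144 ]), array([ 0.5639, -0.2852,  0.144 ]), array([ 0.4146, -0.2422,  0.144 ])] [ 0.49060507 -0.25790604  0.144     ]
[    0   259   560   161 50139] ((279.5, 339.0), (160.0, 559.0), 90.0) [array([ 0.1486, -0.3146,  0.144 ]), array([ 0.6436, -0.4665,  0.144 ]), array([ 0.6353, -0.6687,  0.144 ]), array([ 0.0411, -0.4858,  0.144 ])] [ 0.36942203 -0.47528995  0.144     ]
0.56 [239.7, 0.0, 225.8, 88.7]
```

View pics/w1.png

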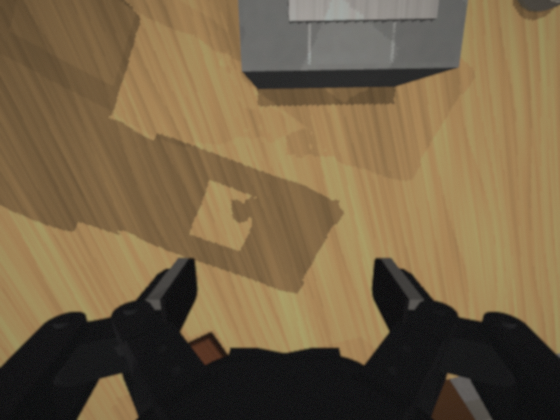

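The picture shows only the safe's near edge at the top (rows 0-88), because the move was refused. I'll give all seven fields in every row.

apply_moves([
  {"x":0.06,"y":0.017,"z":0,"ax":0,"ay":0,"az":-1.2,"grip":100},
  {"x":0.12,"y":0.034,"z":0,"ax":0,"ay":0,"az":-1.2,"grip":100},
  {"x":0.175,"y":0.05,"z":0.0,"ax":0,"ay":0,"az":-1.2,"grip":100},
  {"x":0.195,"y":0.054,"z":0.0,"ax":0,"ay":0,"az":-1.2,"grip":100},
  {"x":0.195,"y":0.054,"z":0.0,"ax":0,"ay":0,"az":-1.2,"grip":100},
])

```text
clock: 1.95
eef_pos: [0.5247, -0.1725, 0.2512]
ee_rot: [[0.275, 0.961, -0.0], [0.961, -0.275, -0.0], [-0.0, -0.0, -1.0]]
contact_force: [-1.3, -0.3, -0.4]
gripper_width: 1.0
finger_force: 0.0
```

```bash
python3 - <<'E'
from h import *
go(.524,-.171,.25,-15.7)
o=monitor.get_obs();p=read_camera('wrist');save(p,'w2.png');T=camT(p,o)
g=cv2.cvtColor(p['color'],cv2.COLOR_RGB2GRAY)
_,th=cv2.threshold(cv2.GaussianBlur(g,(3,3),0),60,255,cv2.THRESH_BINARY_INV)
n,l,st,ce=cv2.connectedComponentsWithStats(th)
for i in range(1,n):
    if st[i,4]>150:
        ys,xs=np.nonzero(l==i);q=cv2.minAreaRect(np.c_[xs,ys].astype(np.float32))
        b=[ray(p,c,T,.144).round(4) for c in cv2.boxPoints(q)];print(st[i],q,b,ray(p,q[0],T,.144))
E
```

```text
t 1.95 tcp [ 0.5247 -0.1725  0.2512] F [-1.3 -0.3 -0.4] w 1.0 shift [ 0.0013 -0.0011  0.0012] rot [-0.    0.01 -0.27]
[    0   258   560   162 49112] ((279.5, 338.49993896484375), (160.99996948242188, 558.9998779296875), 90.0) [array([ 0.2578, -0.1491,  0.144 ]), array([ 0.7542, -0.292 ,  0.144 ]), array([ 0.7493, -0.4949,  0.144 ]), array([ 0.1527, -0.3229,  0.144 ])] [ 0.48083318 -0.30601696  0.144     ]
```

View pics/w2.png

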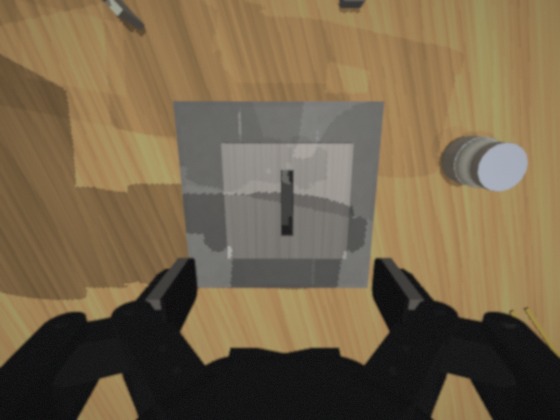

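The safe lies square to the image. Its slot shows at cols 281-293, rows 170-237. The throat plate runs from col 221 to 354 and the roof from about col 175 to 383.

```bash
python3 - <<'E'
from h import *
o=monitor.get_obs();p=read_camera('wrist');T=camT(p,o)
g=cv2.GaussianBlur(cv2.cvtColor(p['color'],cv2.COLOR_RGB2GRAY),(3,3),0).astype(float)
def edges(a,lo,hi):
    d=np.gradient(a[lo:hi]);f=lambda i:lo+i+(.5*(d[i-1]-d[i+1])/(d[i-1]-2*d[i]+d[i+1]) if 0<i<len(d)-1 else 0)
    return f(d.argmin()),f(d.argmax())
L=[];R=[]
for v in range(174,234,4):
    a,b=edges(g[v-1:v+2].mean(0),272,302);L.append(ray(p,(a,v),T,.144));R.append(ray(p,(b,v),T,.144))
def fit(P):
    P=np.array(P,np.float32)[:,:2];vx,vy,x,y=cv2.fitLine(P,cv2.DIST_HUBER,0,.0005,.0005).ravel();return np.degrees(np.arctan2(vy,vx))%180,(x,y)
print('L',fit(L),'R',fit(R),'w',[round(1e3*np.linalg.norm(x-y),1) for x,y in zip(L,R)])
t,b=edges(g[:,284:290].mean(1),160,182)[0],edges(g[:,284:290].mean(1),225,250)[1]
A,B=ray(p,(287,t),T,.144),ray(p,(287,b),T,.144);print(A,B,(A+B)/2,np.linalg.norm(A-B))
E=[[],[]]
for v in range(150,255,5):
    r_=g[v-1:v+2].mean(0)
    E[0].append(ray(p,(edges(r_,212,232)[1],v),T,.144));E[1].append(ray(p,(edges(r_,343,364)[0],v),T,.144))
print('throat',fit(E[0]),fit(E[1]),'tool x yaw',np.degrees(np.arctan2(o['ee_rot'][1,0],o['ee_rot'][0,0])))
go(.502,.155,.25,-12.8)
E
```

```text
L (np.float32(74.49317), (np.float32(0.52170557), np.float32(-0.16872902))) R (np.float32(73.7852), (np.float32(0.5313296), np.float32(-0.17452995))) w [np.float64(11.2), np.float64(3.7), np.float64(11.1), np.float64(10.9), np.float64(10.9), np.float64(11.0), np.float64(11.0), np.float64(10.9), np.float64(10.8), np.float64(10.8), np.float64(10.8), np.float64(10.7), np.float64(10.7), np.float64(10.4), np.float64(10.4)]
[ 0.5347079  -0.14347474  0.144     ] [ 0.51840889 -0.20051892  0.144     ] [ 0.52655839 -0.17199683  0.144     ] 0.05932702655089217
throat (np.float32(74.008026), (np.float32(0.47372946), np.float32(-0.15768051))) (np.float32(73.935616), (np.float32(0.5806799), np.float32(-0.18160133))) tool x yaw 73.97359950637669
t 2.05 tcp [ 0.5239 -0.174   0.2513] F [-0.1 -0.8  0.6] w 0.996 shift [ 0.3101 -0.1122  0.0012] rot [-0.01  0.02 -3.29]
```

apply_moves([
  {"x":0.058,"y":-0.021,"z":0,"ax":0,"ay":0,"az":-3.2,"grip":100},
  {"x":0.116,"y":-0.042,"z":0,"ax":0,"ay":0,"az":-3.2,"grip":100},
  {"x":0.174,"y":-0.063,"z":0,"ax":0,"ay":0,"az":-3.2,"grip":100},
  {"x":0.232,"y":-0.084,"z":0,"ax":0,"ay":0,"az":-3.2,"grip":100},
  {"x":0.29,"y":-0.105,"z":0,"ax":0,"ay":0,"az":-3.2,"grip":100},
])

```text
clock: 2.68
eef_pos: [0.5037, 0.1348, 0.2516]
ee_rot: [[0.225, 0.974, 0.001], [0.974, -0.225, -0.0], [-0.0, 0.001, -1.0]]
contact_force: [1.4, 0.4, -0.2]
gripper_width: 0.996
finger_force: 0.0
```

apply_moves([
  {"x":0.013,"y":-0.006,"z":0.01,"ax":0,"ay":0,"az":0,"grip":100},
  {"x":0.013,"y":-0.006,"z":0.01,"ax":0,"ay":0,"az":0,"grip":100},
])

```text
clock: 2.92
eef_pos: [0.5002, 0.1479, 0.2406]
ee_rot: [[0.222, 0.975, -0.001], [0.975, -0.222, -0.001], [-0.001, -0.001, -1.0]]
contact_force: [-0.7, -0.5, -0.4]
gripper_width: 1.0
finger_force: 0.0
```

```bash
python3 - <<'E'
from h import *
go(.502,.148,.25,-12.8)
o=monitor.get_obs();p=read_camera('wrist');T=camT(p,o)
np.save('T3.npy',T)
print(proj(p,(.502,.148,.11),T),proj(p,(.502,.148,.06),T))
for l in('plate_centre','rack'):
  for m in masks_of(p,l):
    c=np.argwhere(m['pixels'])[:,::-1].astype(np.float32);print(l,m['score'],m['rect'],cv2.minAreaRect(c))
a=cv2.resize(p['color'][110:310,150:420],(800,592),interpolation=2);save({'color':a},'w3.png')
E
```

```text
t 2.92 tcp [0.5002 0.1479 0.2406] F [-0.7 -0.5 -0.4] w 1.0 shift [ 0.0005  0.0017 -0.0094] rot [-0.07  0.05 -0.04]
[286.72930001 197.29575686] [286.38473545 186.05693276]
plate_centre 0.94 [199.5, 230.6, 44.5, 60.0] ((216.69342041015625, 265.3430480957031), (47.83646774291992, 45.39115524291992), 46.54815673828125)
plate_centre 0.86 [281.8, 154.6, 9.8, 53.9] ((284.5, 181.0), (52.0, 9.0), 90.0)
plate_centre 0.86 [370.8, 134.3, 54.1, 49.9] ((396.29144287109375, 161.27682495117188), (41.78096008300781, 52.39905548095703), 32.905242919921875)
rack 0.69 [253.9, 40.2, 65.1, 185.5] ((287.20849609375, 133.1331787109375), (183.61178588867188, 61.10590362548828), 88.87670135498047)
rack 0.35 [288.2, 319.9, 165.8, 100.1] ((377.64642333984375, 356.2159729003906), (186.63833618164062, 64.53620910644531), 25.60218620300293)
```

View pics/w3.png

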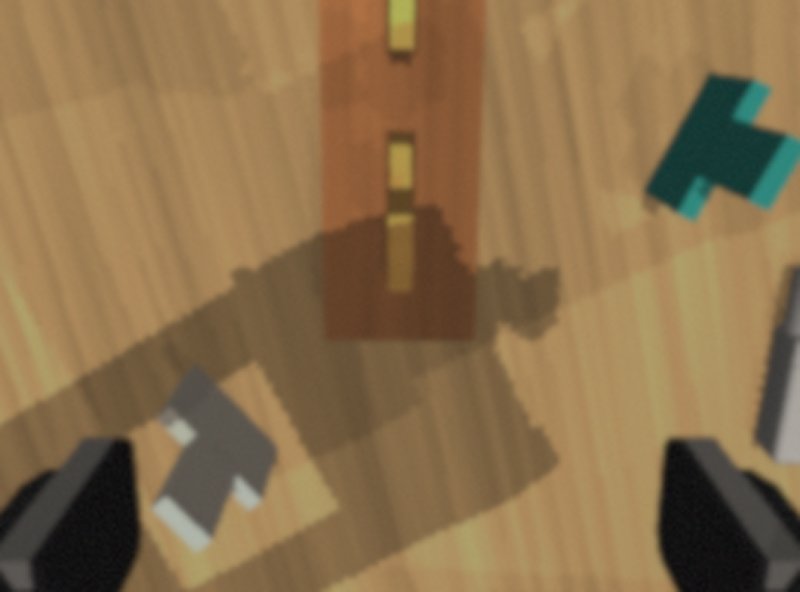

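The crop shows the brass plate in the rack's slot at col 401, with its upper shoulder edge at row 140 and the stub top from row 212. That puts it about 2.5 mm further along tool x than estimated. Now I'll go down to grasp it.

apply_moves([
  {"x":0.003,"y":0,"z":0.05,"ax":0,"ay":0,"az":0,"grip":100},
  {"x":0.003,"y":0,"z":0.1,"ax":0,"ay":0,"az":0,"grip":100},
  {"x":0.003,"y":0,"z":0.14,"ax":0,"ay":0,"az":0,"grip":100},
  {"x":0.003,"y":0,"z":0.155,"ax":0,"ay":0,"az":0,"grip":100},
  {"x":0.003,"y":0,"z":0.155,"ax":0,"ay":0,"az":0,"grip":50},
])

```text
clock: 3.7
eef_pos: [0.5016, 0.1507, 0.0862]
ee_rot: [[0.224, 0.975, -0.001], [0.975, -0.224, -0.0], [-0.0, -0.001, -1.0]]
contact_force: [-0.3, -0.6, 0.3]
gripper_width: 0.817
finger_force: 0.0
```

apply_moves([
  {"x":0,"y":0,"z":0,"ax":0,"ay":0,"az":0,"grip":0},
  {"x":0,"y":0,"z":0,"ax":0,"ay":0,"az":0,"grip":0},
  {"x":0,"y":0,"z":0,"ax":0,"ay":0,"az":0,"grip":0},
  {"x":0,"y":0,"z":0,"ax":0,"ay":0,"az":0,"grip":0},
  {"x":0,"y":0,"z":0,"ax":0,"ay":0,"az":0,"grip":0},
])

```text
clock: 4.32
eef_pos: [0.5019, 0.1517, 0.0872]
ee_rot: [[0.223, 0.975, 0.001], [0.975, -0.223, 0.0], [0.001, 0.001, -1.0]]
contact_force: [-1.9, -1.0, 11.6]
gripper_width: 0.077
finger_force: 59.2
```

apply_moves([
  {"x":0,"y":0,"z":0,"ax":0,"ay":0,"az":0,"grip":0},
  {"x":0,"y":0,"z":0,"ax":0,"ay":0,"az":0,"grip":0},
  {"x":0,"y":0,"z":0,"ax":0,"ay":0,"az":0,"grip":0},
])

```text
clock: 4.7
eef_pos: [0.5019, 0.1517, 0.0872]
ee_rot: [[0.223, 0.975, 0.001], [0.975, -0.223, 0.0], [0.001, 0.001, -1.0]]
contact_force: [-2.1, -0.3, 11.8]
gripper_width: 0.079
finger_force: 59.2
```

apply_moves([
  {"x":0,"y":0,"z":-0.015,"ax":0,"ay":0,"az":0,"grip":0},
  {"x":0,"y":0,"z":-0.035,"ax":0,"ay":0,"az":0,"grip":0},
  {"x":0,"y":0,"z":-0.075,"ax":0,"ay":0,"az":0,"grip":0},
  {"x":0,"y":0,"z":-0.125,"ax":0,"ay":0,"az":0,"grip":0},
  {"x":0,"y":0,"z":-0.165,"ax":0,"ay":0,"az":0,"grip":0},
])

```text
clock: 5.32
eef_pos: [0.5014, 0.1516, 0.2541]
ee_rot: [[0.222, 0.975, 0.001], [0.975, -0.222, 0.0], [0.001, 0.001, -1.0]]
contact_force: [0.4, 0.7, -2.6]
gripper_width: 0.083
finger_force: 59.2
```

```bash
python3 - <<'E'
from h import *
go(.5266,-.172,.252,-16)
o=monitor.get_obs();p=read_camera('wrist');save(p,'w4.png');q=p['color']
for m in masks_of(p,'plate_centre'):
    print(m['score'],m['rect'],cv2.minAreaRect(np.argwhere(m['pixels'])[:,::-1].astype(np.float32)))
E=np.eye(4);M=np.array(p['mount'])
for X in [(-.028,0,.026),(.028,0,.026),(.028,0,.076),(0,0,.076)]: print(X,proj(p,X,M))
E
```

```text
t 5.33 tcp [0.5014 0.1516 0.2541] F [ 0.4  0.7 -2.6] w 0.083 shift [-0.3099  0.0966  0.002 ] rot [ 0.07 -0.04  3.15]
0.94 [277.0, 181.8, 18.4, 126.0] ((285.0, 244.0), (126.0, 16.0), 90.0)
0.92 [204.5, 234.7, 42.4, 54.4] ((219.00001525878906, 263.0), (46.66904067993164, 43.84061813354492), 45.0)
0.9 [367.7, 135.6, 46.9, 51.5] ((391.556640625, 163.6981201171875), (37.78302001953125, 50.798248291015625), 29.05460548400879)
(-0.028, 0, 0.026) [285.22652092 281.29512364]
(0.028, 0, 0.026) [285.19928676 196.40912166]
(0.028, 0, 0.076) [284.93751722 179.96300088]
(0, 0, 0.076) [284.95776384 215.59431137]
```

View pics/w4.png

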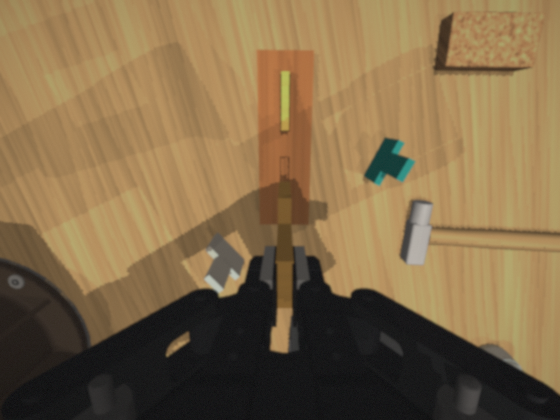

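The plate hangs straight between the pads at col 285, with its foot edge at row 182 where 180 was expected, so it sits about 1 mm off along tool -x. The blank is still in the rack. Now to the safe.

apply_moves([
  {"x":-0.05,"y":0.016,"z":0,"ax":0,"ay":0,"az":1,"grip":0},
  {"x":-0.108,"y":0.034,"z":0,"ax":0,"ay":0,"az":2,"grip":0},
  {"x":-0.166,"y":0.052,"z":0,"ax":0,"ay":0,"az":3.15,"grip":0},
  {"x":-0.224,"y":0.07,"z":0,"ax":0,"ay":0,"az":3.15,"grip":0},
  {"x":-0.28,"y":0.087,"z":0,"ax":0,"ay":0,"az":3.15,"grip":0},
])

```text
clock: 6.05
eef_pos: [0.5234, -0.1427, 0.2512]
ee_rot: [[0.276, 0.961, -0.0], [0.961, -0.276, 0.0], [0.0, -0.0, -1.0]]
contact_force: [1.6, 0.3, -2.3]
gripper_width: 0.084
finger_force: 59.2
```

```bash
python3 -c "
from h import *
go(.5269,-.171,.252,-16)"
```

```text
t 6.05 tcp [ 0.5234 -0.1427  0.2512] F [ 1.6  0.3 -2.3] w 0.084 shift [-0.0262  0.0112 -0.0008] rot [-0.02 -0.   -0.02]
```

apply_moves([
  {"x":-0.02,"y":0.008,"z":0,"ax":0,"ay":0,"az":0,"grip":0},
  {"x":-0.028,"y":0.01,"z":0,"ax":0,"ay":0,"az":0,"grip":0},
  {"x":-0.028,"y":0.01,"z":0.01,"ax":0,"ay":0,"az":0,"grip":0},
  {"x":-0.028,"y":0.01,"z":0.015,"ax":0,"ay":0,"az":0,"grip":0},
  {"x":-0.028,"y":0.01,"z":0.015,"ax":0,"ay":0,"az":0,"grip":0},
])

```text
clock: 6.68
eef_pos: [0.5254, -0.1693, 0.2356]
ee_rot: [[0.275, 0.962, -0.001], [0.962, -0.275, 0.001], [0.0, -0.001, -1.0]]
contact_force: [0.3, 0.7, -2.2]
gripper_width: 0.075
finger_force: 59.1
```

```bash
python3 - <<'E'
from h import *
go(.5269,-.171,.237,-16)
o=monitor.get_obs();p=read_camera('wrist');T=camT(p,o)
a=np.array([.276,.961,0]);b=np.array([.961,-.276,0]);c=np.array([.5266,-.172,.144])
for s in(-30,30):
  for w in(-5.5,5.5): print(s,w,proj(p,c+a*s/1e3+b*w/1e3,T).round(1))
q=cv2.resize(p['color'][130:270,200:370],(729,600),interpolation=2);save({'color':q},'w5.png')
E
```

```text
t 6.67 tcp [ 0.5254 -0.1693  0.2356] F [ 0.3  0.7 -2.2] w 0.075 shift [-0.0013  0.0019 -0.0014] rot [-0.08 -0.01  0.06]
-30 -5.5 [280.7 245.9]
-30 5.5 [293.6 245.9]
30 -5.5 [280.5 176.6]
30 5.5 [294.2 176.6]
```

View pics/w5.png

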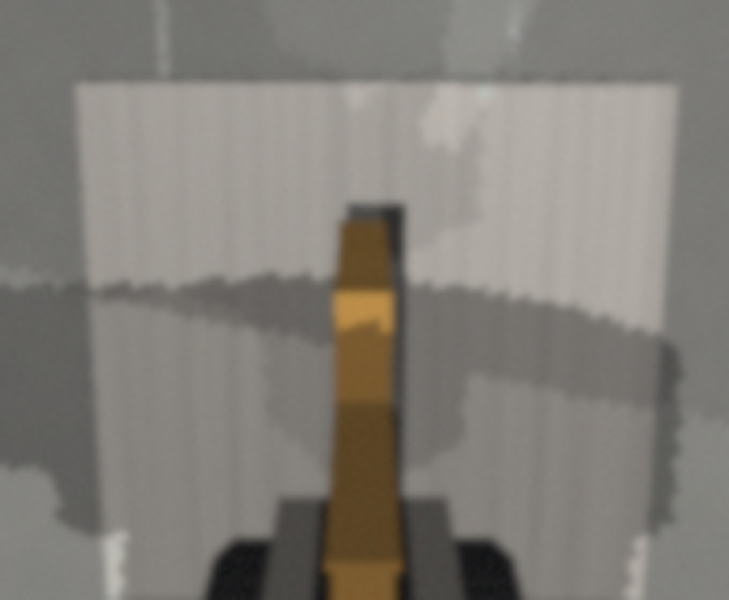

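The slot shows at crop cols 348-405 with its top at row 203, and the plate's foot at cols 342-390. The slot is thus about 1.9 mm to the right, as computed. I'll shift over and touch down slowly.

apply_moves([
  {"x":-0.0013,"y":0.0019,"z":0.004,"ax":0,"ay":0,"az":0,"grip":0},
  {"x":-0.0013,"y":0.0019,"z":0.008,"ax":0,"ay":0,"az":0,"grip":0},
  {"x":-0.0013,"y":0.0019,"z":0.011,"ax":0,"ay":0,"az":0,"grip":0},
  {"x":-0.0013,"y":0.0019,"z":0.0125,"ax":0,"ay":0,"az":0,"grip":0},
  {"x":-0.0013,"y":0.0019,"z":0.0125,"ax":0,"ay":0,"az":0,"grip":0},
])

```text
clock: 7.35
eef_pos: [0.5272, -0.1723, 0.2237]
ee_rot: [[0.276, 0.961, -0.0], [0.961, -0.276, 0.0], [0.0, -0.0, -1.0]]
contact_force: [-0.1, 0.7, -2.9]
gripper_width: 0.077
finger_force: 59.2
```

```bash
python3 -c "
from h import *
go(.5269,-.171,.22,-16)"
```

```text
t 7.35 tcp [ 0.5272 -0.1723  0.2237] F [-0.1  0.7 -2.9] w 0.077 shift [ 0.0011 -0.0006  0.0037] rot [-0.01 -0.   -0.02]
```

apply_moves([
  {"x":0.0006,"y":-0.0003,"z":0.002,"ax":0,"ay":0,"az":0,"grip":0},
  {"x":0.0006,"y":-0.0003,"z":0.0035,"ax":0,"ay":0,"az":0,"grip":0},
  {"x":0.0006,"y":-0.0003,"z":0.005,"ax":0,"ay":0,"az":0,"grip":0},
  {"x":0.0006,"y":-0.0003,"z":0.006,"ax":0,"ay":0,"az":0,"grip":0},
  {"x":0.0006,"y":-0.0003,"z":0.006,"ax":0,"ay":0,"az":0,"grip":0},
])

```text
clock: 7.98
eef_pos: [0.5271, -0.1716, 0.2177]
ee_rot: [[0.276, 0.961, -0.0], [0.961, -0.276, 0.0], [-0.0, -0.0, -1.0]]
contact_force: [-0.3, 0.3, -2.8]
gripper_width: 0.082
finger_force: 59.2
```

apply_moves([
  {"x":0,"y":0,"z":0.001,"ax":0,"ay":0,"az":0,"grip":0},
  {"x":0,"y":0,"z":0.002,"ax":0,"ay":0,"az":0,"grip":0},
  {"x":0,"y":0,"z":0.003,"ax":0,"ay":0,"az":0,"grip":0},
  {"x":0,"y":0,"z":0.004,"ax":0,"ay":0,"az":0,"grip":0},
  {"x":0,"y":0,"z":0.004,"ax":0,"ay":0,"az":0,"grip":0},
])

```text
clock: 8.6
eef_pos: [0.5271, -0.1716, 0.2137]
ee_rot: [[0.276, 0.961, -0.0], [0.961, -0.276, 0.0], [0.0, -0.0, -1.0]]
contact_force: [0.4, 0.1, -3.4]
gripper_width: 0.076
finger_force: 59.2
```

The plate is in the slot with no contact force. Next I'll push past the jaws in steps.

apply_moves([
  {"x":0,"y":0,"z":0.002,"ax":0,"ay":0,"az":0,"grip":0},
  {"x":0,"y":0,"z":0.004,"ax":0,"ay":0,"az":0,"grip":0},
  {"x":0,"y":0,"z":0.006,"ax":0,"ay":0,"az":0,"grip":0},
  {"x":0,"y":0,"z":0.008,"ax":0,"ay":0,"az":0,"grip":0},
  {"x":0,"y":0,"z":0.01,"ax":0,"ay":0,"az":0,"grip":0},
])

```text
clock: 9.22
eef_pos: [0.5268, -0.1715, 0.2038]
ee_rot: [[0.276, 0.961, -0.001], [0.961, -0.276, 0.0], [0.0, -0.001, -1.0]]
contact_force: [-5.1, 0.7, 3.7]
gripper_width: 0.077
finger_force: 60.3
```

apply_moves([
  {"x":0,"y":0,"z":0.002,"ax":0,"ay":0,"az":0,"grip":0},
  {"x":0,"y":0,"z":0.004,"ax":0,"ay":0,"az":0,"grip":0},
  {"x":0,"y":0,"z":0.006,"ax":0,"ay":0,"az":0,"grip":0},
  {"x":0,"y":0,"z":0.008,"ax":0,"ay":0,"az":0,"grip":0},
  {"x":0,"y":0,"z":0.01,"ax":0,"ay":0,"az":0,"grip":0},
])

```text
clock: 9.85
eef_pos: [0.5268, -0.1715, 0.1935]
ee_rot: [[0.276, 0.961, -0.001], [0.961, -0.276, 0.0], [0.0, -0.001, -1.0]]
contact_force: [-4.7, 0.5, 2.4]
gripper_width: 0.08
finger_force: 60.2
```

apply_moves([
  {"x":0,"y":0,"z":0.003,"ax":0,"ay":0,"az":0,"grip":0},
  {"x":0,"y":0,"z":0.006,"ax":0,"ay":0,"az":0,"grip":0},
  {"x":0,"y":0,"z":0.009,"ax":0,"ay":0,"az":0,"grip":0},
  {"x":0,"y":0,"z":0.012,"ax":0,"ay":0,"az":0,"grip":0},
  {"x":0,"y":0,"z":0.015,"ax":0,"ay":0,"az":0,"grip":0},
])

```text
clock: 10.48
eef_pos: [0.5266, -0.1714, 0.1784]
ee_rot: [[0.276, 0.961, -0.001], [0.961, -0.276, 0.0], [0.0, -0.001, -1.0]]
contact_force: [-6.5, 1.4, 2.7]
gripper_width: 0.074
finger_force: 60.1
```

apply_moves([
  {"x":0,"y":0,"z":0.003,"ax":0,"ay":0,"az":0,"grip":0},
  {"x":0,"y":0,"z":0.006,"ax":0,"ay":0,"az":0,"grip":0},
  {"x":0,"y":0,"z":0.009,"ax":0,"ay":0,"az":0,"grip":0},
  {"x":0,"y":0,"z":0.012,"ax":0,"ay":0,"az":0,"grip":0},
  {"x":0,"y":0,"z":0.015,"ax":0,"ay":0,"az":0,"grip":0},
])

```text
clock: 11.1
eef_pos: [0.5264, -0.1713, 0.1633]
ee_rot: [[0.276, 0.961, -0.001], [0.961, -0.276, 0.0], [0.0, -0.001, -1.0]]
contact_force: [-6.7, 1.0, 1.5]
gripper_width: 0.083
finger_force: 60.1
```

apply_moves([
  {"x":0,"y":0,"z":0.003,"ax":0,"ay":0,"az":0,"grip":0},
  {"x":0,"y":0,"z":0.006,"ax":0,"ay":0,"az":0,"grip":0},
  {"x":0,"y":0,"z":0.009,"ax":0,"ay":0,"az":0,"grip":0},
  {"x":0,"y":0,"z":0.012,"ax":0,"ay":0,"az":0,"grip":0},
  {"x":0,"y":0,"z":0.0125,"ax":0,"ay":0,"az":0,"grip":0},
])

```text
clock: 11.72
eef_pos: [0.5276, -0.1718, 0.1511]
ee_rot: [[0.276, 0.961, 0.001], [0.961, -0.276, -0.0], [-0.0, 0.001, -1.0]]
contact_force: [0.3, -0.7, -2.5]
gripper_width: 0.08
finger_force: 59.3
```

The force is gone, so the shoulders are below the jaws. I'll go a touch lower, then release.

apply_moves([
  {"x":0,"y":0,"z":0.001,"ax":0,"ay":0,"az":0,"grip":0},
  {"x":0,"y":0,"z":0.002,"ax":0,"ay":0,"az":0,"grip":0},
  {"x":0,"y":0,"z":0.002,"ax":0,"ay":0,"az":0,"grip":40},
  {"x":0,"y":0,"z":0.002,"ax":0,"ay":0,"az":0,"grip":40},
  {"x":0,"y":0,"z":0.002,"ax":0,"ay":0,"az":0,"grip":40},
])

```text
clock: 12.35
eef_pos: [0.5273, -0.1716, 0.1495]
ee_rot: [[0.276, 0.961, 0.0], [0.961, -0.276, -0.0], [-0.0, 0.0, -1.0]]
contact_force: [-0.6, 0.2, 1.1]
gripper_width: 0.402
finger_force: 0.0
```

apply_moves([
  {"x":0,"y":0,"z":-0.02,"ax":0,"ay":0,"az":0,"grip":40},
  {"x":0,"y":0,"z":-0.06,"ax":0,"ay":0,"az":0,"grip":40},
  {"x":0,"y":0,"z":-0.1,"ax":0,"ay":0,"az":0,"grip":40},
  {"x":0,"y":0,"z":-0.1,"ax":0,"ay":0,"az":0,"grip":40},
])

```text
clock: 12.85
eef_pos: [0.5288, -0.1722, 0.2523]
ee_rot: [[0.276, 0.961, 0.005], [0.961, -0.276, -0.002], [-0.0, 0.005, -1.0]]
contact_force: [-0.1, 0.3, -0.7]
gripper_width: 0.4
finger_force: 0.0
```

```bash
python3 - <<'E'
from h import *
go(.5269,-.171,.25,-16)
p=read_camera('wrist');save(p,'w6.png')
for m in masks_of(p,'plate_centre'):print(m['score'],m['rect'])
E
```

```text
t 12.85 tcp [ 0.5288 -0.1722  0.2523] F [-0.1  0.3 -0.7] w 0.4 shift [ 0.0006 -0.0022  0.0023] rot [ 0.31  0.03 -0.02]
0.85 [277.2, 171.9, 10.3, 38.0]
0.59 [95.8, 0.0, 45.8, 26.8]
```

View pics/w6.png

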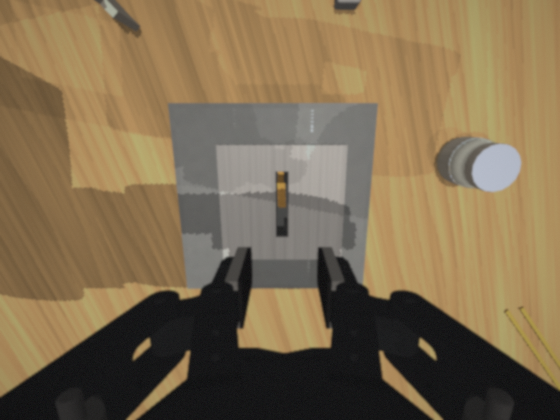

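The slot shows at rows 171-237, with brass inside it at rows 172-210 and nothing visibly standing above the roof. I'll check the depth.

```bash
python3 - <<'E'
from h import *
o=monitor.get_obs();p=read_camera('wrist');T=camT(p,o)
a=np.array([.276,.961,0]);c=np.array([.5266,-.172,0])
for z in(.105,.174):
  for s in(-12,12): print('stub',z,s,proj(p,c+a*s/1e3+[0,0,z],T).round(1))
print('shoulder',[proj(p,c+a*.028+[0,0,z],T).round(1) for z in(.055,.124)])
q=read_camera('scene')
A=cv2.resize(p['color'][160:245,250:320],(480,583),interpolation=2)
B=cv2.resize(q['color'][140:240,120:175+15],(320,583)[0:2],interpolation=2)
save({'color':np.hstack([A,B])},'w7.png')
E
```

```text
stub 0.105 -12 [284.2 206.5]
stub 0.105 12 [284.2 183.1]
stub 0.174 -12 [284.3 231. ]
stub 0.174 12 [284.3 201.5]
shoulder [array([284.1, 160.2]), array([284.2, 170. ])]
```

View pics/w7.png

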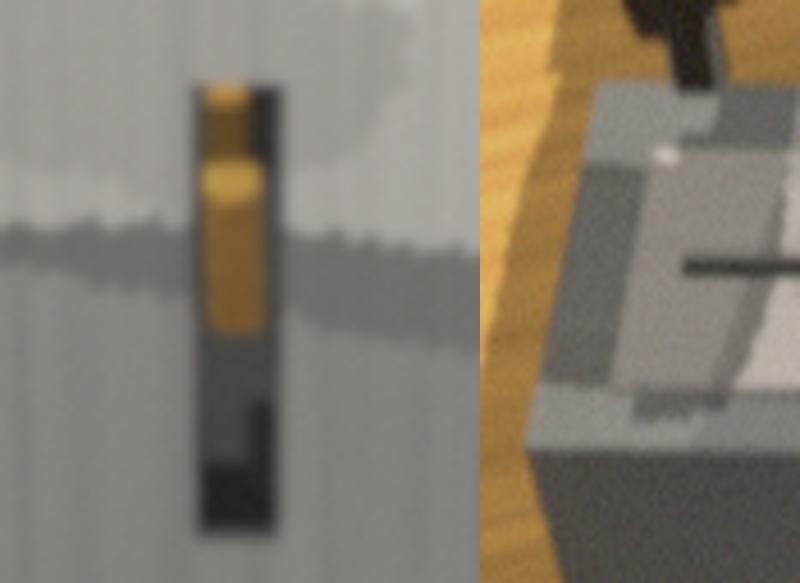

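The stub top sits at rows 183-208, which fits the plate standing on the safe's floor (183-206 predicted). The scene view shows a clear slot.

```bash
python3 -c "
from h import *
print(workorder.finish_job())"
```

```text
the job is handed in; nothing more can be done
None
```

The brass plate with the stub is inside the scrap safe, pushed past the jaws with light force (under 10 N at every reading). The final camera check shows it standing on the safe's floor, and the job is handed in.

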